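# Load a blank into the drilling fixture, trip its limit switch and clamp it

## Task

Load the hardwood blank into the drilling fixture: stand it on its narrow edge on the bed, lengthways against the fence, and slide it along until its end swings the limit switch's roller arm over, trips it and comes home against the steel stop. Then press the toggle clamp's red handle all the way down to lock it there. Leave the tape measure, chisel, pencil, glue bottle and screw tin where they are.

Things in the scene. Friction and masses are not known exactly. Their poses are not given: they have to be found in the camera images.
- fixture: Drilling fixture bolted to the bench: plywood base 305 x 142 mm with a pale wooden bed. Origin at bench level below the corner of fence face and stop face. +x along the bed toward the stop (loading direction), +y from the fence toward the limit switch, z up. Bed top z = 42 mm, from x = -200 to 0, y = 0 to 40 mm. Loaded blank: centre x = -45, y = 15, z = 64.5 mm.
- fence (a point): Middle of the top edge of the fence's guiding face (fixture x = -99, y = 0, z = 50 mm). The fence is an aluminium strip along the bed's side away from the switch, 198 mm long and 16 mm wide, only 8 mm higher than the bed.
- stop (a point): Centre of the steel stop face at the bed's end (fixture x = 0, y = 15, z = 56 mm); the face rises 28 mm above the bed. Behind it a wooden riser (x = 4 to 104 mm, top z = 76 mm) carries the toggle clamp, whose open bar stands upright at x = 22 to 55 mm, up to z = 180 mm, clear of the bed.
- switch_arm (a joint): Swing of the limit switch's roller arm, rad: 0 at rest, pointing across the bed to the fence; grows as it is swung toward the stop; trips at 0.75, end 1.35, springs back by itself, about 2 N. The pushed blank meets it with its front 60 mm from the stop and trips it at 27 mm; from 16 mm on the roller rides on the blank's side (0.87) and presses it to the fence: it stays when let go.
- roller (a point): Centre of the white roller on the switch arm (45 mm from the arm's upright shaft at fixture x = -50, y = 69 mm): 20 mm in diameter, from 3 to 11 mm above the bed. At rest it is over the bed at fixture x = -50, y = 24 mm, in the blank's way, so the blank is set down before it (blank centre at x = -120 to -150 mm). Switch body and arm lie beside the bed, below z = 54 mm.
- blank_center (a point): Centre of the reddish hardwood blank standing on its narrow edge: 90 mm long (x), 30 mm thick (y), 45 mm high (z), about 0.1 kg; either end may go first. Gripped across its thickness in its upper half, fingertips 13 mm or more above its lower edge, the fingers pass over fence and roller. Found on the bench between two bearers 34 mm high, 177 mm apart.
- clamp_handle (a joint): Angle of the toggle clamp's red handle, rad: 0 open (as found, rising 53 degrees from level, away from the stop), 1.02 fully down and locked, 6 degrees below level. A link swings the bar's rubber foot down on the blank, 25 mm from the stop; dead centre is at 0.92, beyond it the clamp locks itself. It stays where left; about 5 N at the grip.
- handle_grip (a point): Point on the axis of the red handle's grip (rod 17 mm thick; its end is 21 mm farther out), 75 mm from the handle's level hinge pin, which lies along fixture y at x = 66, z = 103 mm. Open: fixture x = 112, y = 15, z = 163 mm; locked: x = 141, z = 96 mm. Pressed down from above; below the grip is only bench.
- tape_measure: Yellow tape measure, 61 x 89 x 66 mm, between the bearers, left of the blank; leave it. Origin at the centre of its underside.
- chisel_1: Bench chisel, 282 x 47 x 26 mm, lying along the near bearer; leave it. Origin at the centre of its underside.
- pencil_1: Blue carpenter's pencil, 165 mm long, lying near the chisel; leave it. Origin at the centre of its underside.
- glue_bottle: Glue bottle with orange cap, 194 mm high, 66 mm wide, standing between the bearers beside the tape measure; leave it. Origin at the centre of its underside.
- screw_tin: Green tin with grey lid, 71 mm in diameter, 50 mm high, standing beyond the clamp end of the fixture; leave it. Origin at the centre of its underside.
Mind the look-alikes: they are no part of the job. Leave any pink look-alike of the part that bears blank_center alone.

How it is judged (in metres and radians):
On the way:
1. with the clamp still open, the blank stands on the bed against fence and stop and holds the roller arm swung over past its trip point (x of blank_center in the frame of fixture between -0.05 and -0.0415 m and y of blank_center in the frame of fixture between 0.011 and 0.02 m and z of blank_center in the frame of fixture between 0.0605 and 0.0685 m and angle between the x axis of blank_center and the x axis of fixture, either way round below 0.08 rad and angle between the z axis of blank_center and the z axis of fixture, either way round below 0.08 rad and value of joint switch_arm above 0.75 rad and value of joint clamp_handle below 0.4 rad), for 0.2 s.
At the end, for the whole second after the job is handed in: The blank stands on its narrow edge on the bed, within 5 mm of fence and stop and square to them (0.08 rad), the roller arm is held past its trip point (over 0.75 rad) and the clamp handle is locked down (over 0.97 of 1.02 rad) (x of blank_center in the frame of fixture between -0.05 and -0.0415 m and y of blank_center in the frame of fixture between 0.011 and 0.02 m and z of blank_center in the frame of fixture between 0.0605 and 0.0685 m and angle between the x axis of blank_center and the x axis of fixture, either way round below 0.08 rad and angle between the z axis of blank_center and the z axis of fixture, either way round below 0.08 rad and value of joint switch_arm above 0.75 rad and value of joint clamp_handle above 0.97 rad); the robot touches nothing.
It fails at once if the yellow tape measure is shifted by more than 30 mm (distance of tape_measure from where it was at the start of the episode above 0.03 m).
It fails at once if the chisel is shifted by more than 30 mm (distance of chisel_1 from where it was at the start of the episode above 0.03 m).
It fails at once if the pencil is shifted by more than 30 mm (distance of pencil_1 from where it was at the start of the episode above 0.03 m).
It fails at once if the glue bottle is shifted by more than 30 mm (distance of glue_bottle from where it was at the start of the episode above 0.03 m).
It fails at once if the screw tin is shifted by more than 30 mm (distance of screw_tin from where it was at the start of the episode above 0.03 m).
It also fails if it takes over 54 s, if anything falls off the work surface, if the arm or the gripper's body presses on something with over 40 N, if the wrist force passes 120 N, or if a joint passes its speed limit or range.

## Robot

A 7-joint arm with a two-finger parallel gripper is mounted at the origin on a cart in front of the work surface, level with it; the furniture and walls round the work are solid. World frame = base frame: x ahead of the robot, y to its left, z up, the work surface at z = 0. Lengths are in mm, angles in degrees, forces in N, time in s.
With the tool pointing down it reaches from about 350 to 775 mm from the base axis. Payload 3.1 kg.
Tool frame: the origin (TCP) lies at the very end of the fingers, on their centre line; the grasp point (between the pads) lies 19 mm behind it; z points along the fingers, y is the direction in which the jaws open and shut (so a half turn about z gives the same grasp; the last joint's range is limited). The gripper opens to 85 mm and grips with 20 to 120 N. Pads are 22 mm wide; open, the fingers measure 114 mm over their backs; the gripper's body (76 mm by 85 mm) begins 54 mm behind the grasp point. The pads swing forward as they close: fully open they stand 13 mm farther back than shut.
Start: joints at [70.262, 17.813, 0.802, 86.603, -0.252, 75.585, -1.558], TCP at [164.04, -524.984, 231.304] pointing down, gripper open.
Joint ranges: [-154.91, 154.91], [-16.99, 109.72], [-72.82, 74.43], [7.12, 147.25], [-82.49, 262.49], [11.32, 116.49], [-174.64, 174.64]. Speed limits (degrees/s): [159.86, 159.86, 180, 180, 180, 180, 180].

## Interface

Orientations are given as a 3x3 rotation matrix whose columns are the frame's x, y, z axes.
In Python, from workcell import get_state, vision, env gives the robot as it stands.
- The arm moves only by the tool drive_tool, never from a script. Its arguments are lists of equal length, an entry for each row: "rot": the turn, a rotation vector about the tool's x, y, z in degrees, a list of three; "travel": the shift along the tool's x, y, z in cm, a list of three; "jaw": the closure in counts, from 0 (fully open) to 255 (shut). In form: {"rot": [[ax, ay, az], ...], "travel": [[tx, ty, tz], ...], "jaw": [jaw, ...]}. A call has 1 to 12 rows; each row is the pose to reach, as a shift and turn from the pose commanded when the call began, along the tool's axes at that moment; what a row does not reach only later rows make up. A row lasts 1/8 s, in which the tool goes at most 62.5 mm and 10.7 degrees, less where a joint would pass 70% of its speed; a pose out of reach is approached as far as the arm can. A call with a gripper value outside its range is refused whole. The fingers move at their own pace and stop on an object; "squeeze" is the grip in N (left out, the last holds). Time passes only in rows, so rows that repeat a pose let the fingers close. It gives the time, the measured TCP pose, the force and the opening at its end, in the units of the state.
- get_state(): the state, without advancing time (a new reading comes with each control period).
- vision.camera(name): name is "scene" or "top" or "wrist"; returns (picture, depth): 420x560x3 uint8, red, green, blue; 420x560 float32, mm along the optical axis (not along the pixel's ray), 0 where there is no reading.
- vision.get_calibration(name): a dict with "fx", "fy", "cx", "cy" (pixels), "extrinsics" (4x4, takes a point from world to camera coordinates). Camera axes: x right, y down, z forward; pixel columns grow to the right and rows downward; lengths in mm; the calibration is good to about 2 mm. A picture is of the moment at which its call begins: read the wrist's pose just before it. get_calibration takes no time and is no camera call; for the wrist camera it gives the pose at the moment of the call.
- env.sign_off(): hands the job in, once; it reports no verdict.
The state is a dict: "t": time; "joints": joint angles; "qd": joint speeds; "tau": joint torques, N m; "tcp_pos": TCP position; "eef_rot": TCP orientation; "force": force on the tool from outside, world axes, zero at the start; "torque": the same for the moment, N m; "width": opening from 0.0 (shut) to 1.0 (fully open).
Only numpy, scipy, OpenCV 4.12 (cv2) and the standard library are available. Lean on these libraries where they do the work, as an engineer would, in place of code of your own. Each camera call takes 0.05 s, during which the arm holds its last target. There are 200 camera calls.

## Working session

There is one attempt and no reset: what is moved stays moved. The work goes in short steps, Python scripts to look and compute and a tool call to move; the robot and the scene stay as the last step left them, time stands still between calls to the robot, and variables do not carry over. Pictures are saved under pics/ and viewed, on a budget of 10 in all, crops included, one or two more only if the job needs it, and the job is handed in when it is done.

Besides the shell and the picture viewer there is one more tool, called after "Emit:" in YAML: its name, and indented under it one key for each argument. drive_tool: Moves the arm, as the interface text tells. Its arguments: {"type":"object","properties":{"rot":{"type":"array"},"travel":{"type":"array"},"jaw":{"type":"array"},"squeeze":{"type":"number"}},"required":["rot","travel","jaw"]}

```bash
mkdir -p pics; cat > h.py <<'E'
import numpy as np, cv2
from workcell import get_state, vision, env
def snap(name,fn=None):
    c=vision.get_calibration(name); p,d=vision.camera(name)
    np.savez(f'pics/{fn or name}.npz',p=p,d=d,E=np.array(c['extrinsics']),k=[c['fx'],c['fy'],c['cx'],c['cy']])
    return p,d
def load(fn):
    z=np.load(f'pics/{fn}.npz'); return z['p'],z['d'],z['E'],z['k']
def cloud(d,E,k):
    v,u=np.mgrid[:d.shape[0],:d.shape[1]]
    P=np.stack([(u-k[2])/k[0]*d,(v-k[3])/k[1]*d,d],-1)
    R,t=E[:3,:3],E[:3,3]
    W=(P-t)@R
    W[d==0]=np.nan
    return W
def ray(u,v,z,E,k):
    R,t=E[:3,:3],E[:3,3]; o=-R.T@t; r=R.T@np.array([(u-k[2])/k[0],(v-k[3])/k[1],1])
    return o+r*(z-o[2])/r[2]
E
python3 - <<'E'
from h import *
a,_=snap('top'); b,_=snap('scene')
for n,p in(('top',a),('scene',b)):
    cv2.imwrite(f'pics/{n}1.png',cv2.resize(p[...,::-1],(800,600)))
s=get_state();print(s['t'],s['tcp_pos'],s['eef_rot'],s['width'])
E
```

```text
0.1 [ 163.84395551 -524.35017317  230.30533443] [[ 9.54471923e-01  2.98299939e-01 -7.03416013e-04]
 [ 2.98300760e-01 -9.54469805e-01  2.01196993e-03]
 [-7.12188369e-05 -2.13019834e-03 -9.99997729e-01]] 1.0006096877806228
```

View pics/top1.png

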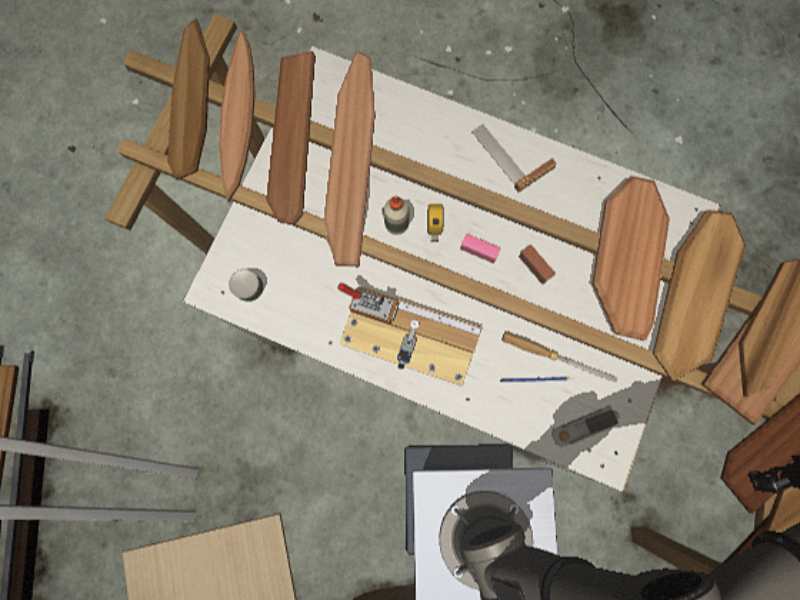

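View pics/scene1.png

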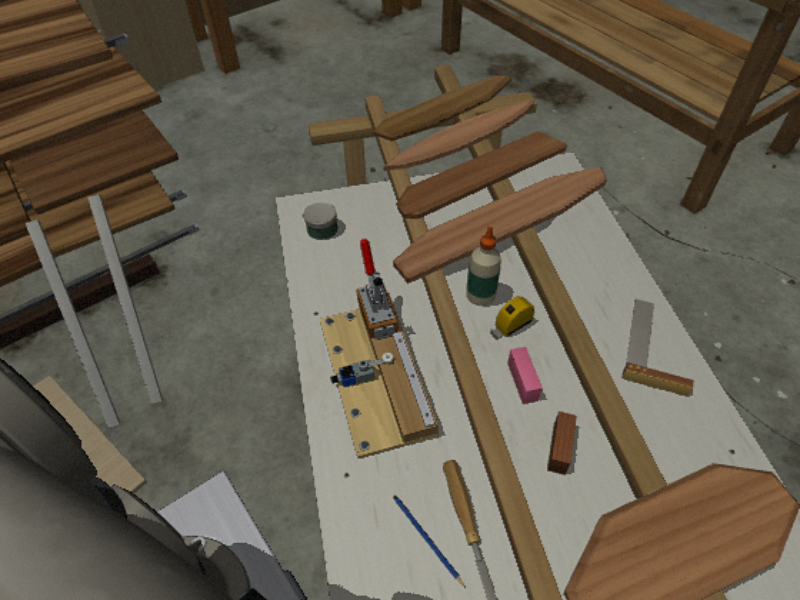

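In the top view (800 px scale), the reddish blank is at (537,264). The look-alikes are the pink block (480,247), the try-square handle (535,174) and the larger boards. By the description it's the reddish one. The fixture has its red handle at (348,291), white roller at (414,324) and fence end at (480,328). Next I'll measure these.

```bash
cat > m.py <<'E'
from h import *
for n in('top','scene'):
    p,d,E,k=load(n);W=cloud(d,E,k);h=cv2.cvtColor(p,cv2.COLOR_RGB2HSV);H,S,V=[h[...,i].astype(int) for i in range(3)]
    X,Y,Z=np.moveaxis(W,-1,0)
    box={'top':(520/800*560,240/600*420,558/800*560,287/600*420),'scene':(545/800*560,408/600*420,580/800*560,475/600*420)}[n]
    v,u=np.mgrid[:420,:560]
    inb=(u>box[0])&(u<box[2])&(v>box[1])&(v<box[3])
    m=inb&(Z>35)&(Z<60)
    pts=W[m]; print(n,'blank top n',m.sum(),'z',np.percentile(pts[:,2],[5,50,95]),'box',cv2.minAreaRect(pts[:,:2].astype(np.float32)),'c',np.median(pts,0))
    print('  mid z in box',np.nanpercentile(Z[inb],[5,50,95]))
    # red handle
    m=((H<6)|(H>174))&(S>180)&(V>100)&(Z>60)&(Z<220); 
    c,l,st,ce=cv2.connectedComponentsWithStats(m.astype(np.uint8))
    for i in range(1,c):
        if st[i,4]>15: 
            q=W[l==i]; print('  red',st[i],q.mean(0),q[np.argmin(q[:,2])],q[np.argmax(q[:,2])])
    # strip: bright low-sat points near z=50
    m=(S<60)&(V>120)&(Z>44)&(Z<58)
    c,l,st,ce=cv2.connectedComponentsWithStats(m.astype(np.uint8))
    for i in range(1,c):
        if st[i,4]>25: 
            q=W[l==i]; print('  grey',st[i],q.mean(0).round(1),cv2.minAreaRect(q[:,:2].astype(np.float32)))
E
python3 m.py
python3 - <<'E'
from h import *
for n,b in(('top',(230,180,350,275)),):
    p,d,E,k=load(n);x0,y0,x1,y1=b
    A=cv2.resize(p[y0:y1,x0:x1,::-1],None,fx=4,fy=4,interpolation=cv2.INTER_CUBIC)
    B=cv2.resize(p[165:205,320:400,::-1],None,fx=6,fy=5,interpolation=cv2.INTER_CUBIC)
    B=cv2.copyMakeBorder(B,0,0,0,0,cv2.BORDER_CONSTANT)
    o=np.zeros((600,480,3),np.uint8);o[:380]=A;o[390:590]=B;cv2.imwrite('pics/fix.png',o)
E
```

```text
top blank top n 246 z [38.63252925 43.98782985 48.61496667] box ((621.5709228515625, -148.0537567138672), (89.76066589355469, 31.60202980041504), 36.247432708740234) c [ 621.13316517 -147.02840961   43.98782985]
  mid z in box [-4.82866994  2.36559692 46.9751635 ]
  red [237 199  15  10  30] [539.57711809 292.64895088 164.81472398] [529.85119707 273.17889828 136.19732082] [545.97998147 302.61949886 184.76845582]
  grey [160 189  21  20 307] [584.4 547.6  48.7] ((584.0284423828125, 547.2109985351562), (66.57001495361328, 67.82793426513672), 1.747621774673462)
  grey [279 211  58  24 278] [493.7  92.3  49.4] ((493.9892883300781, 90.88594818115234), (195.9784698486328, 18.733980178833008), 70.11277770996094)
  grey [284 225   9  18  53] [463.2 154.2  50.3] ((458.29351806640625, 154.9398651123047), (17.650861740112305, 60.18989562988281), 73.67291259765625)
scene blank top n 487 z [40.03585608 44.19226433 46.84004914] box ((622.4777221679688, -149.8148956298828), (91.39295196533203, 30.42786979675293), 37.240997314453125) c [ 618.92154686 -151.59263921   44.19226433]
  mid z in box [-3.15869383 17.52559184 46.15939289]
  red [253 168   8  23  98] [538.51783568 286.51758481 158.89349001] [528.26141738 274.7855933  134.12882285] [542.74443279 300.08579682 181.80944873]
  grey [219 142  16   8  82] [601.4 554.6  48.2] ((600.684326171875, 553.1455688476562), (36.64471435546875, 47.862693786621094), 54.108558654785156)
  grey [275 233  29  65 374] [491.6  84.6  49.2] ((493.7222595214844, 90.2253646850586), (195.35707092285156, 14.836976051330566), 70.09337615966797)
  grey [268 247   7   6  32] [480.4 146.5  52.8] ((481.1973571777344, 147.06956481933594), (18.29427146911621, 15.363348960876465), 54.7254753112793)
```

View pics/fix.png

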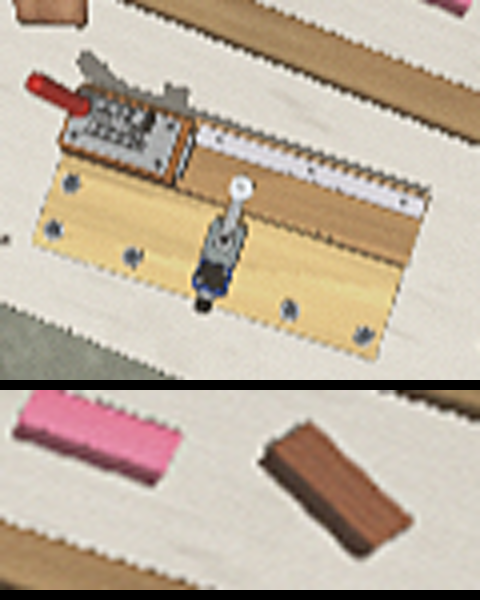

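The crop confirms the red-brown block is the blank (90×31, top at z=44). The pink block is the look-alike. The fixture estimate is O≈(520,186) with +x heading 70.1°. The predicted roller position (480.4,147.5) agrees with the measured one (481,147). Now I'll move above the blank.

Emit:
drive_tool:
  rot:
    - [0,0,-19.3]
    - [0,0,-19.3]
    - [0,0,-19.3]
    - [0,0,-19.3]
    - [0,0,-19.3]
    - [0,0,-19.3]
    - [0,0,-19.3]
    - [0,0,-19.3]
    - [0,0,-19.3]
    - [0,0,-19.3]
    - [0,0,-19.3]
    - [0,0,-19.3]
  travel:
    - [54.1,-22,0]
    - [54.1,-22,0]
    - [54.1,-22,0]
    - [54.1,-22,0]
    - [54.1,-22,0]
    - [54.1,-22,0]
    - [54.1,-22,0]
    - [54.1,-22,5]
    - [54.1,-22,5]
    - [54.1,-22,5]
    - [54.1,-22,5]
    - [54.1,-22,5]
  jaw: [0,0,0,0,0,0,0,0,0,0,0,0]

```text
t: 1.6
tcp_pos: [614.0, -155.1, 181.0]
eef_rot: [[0.803, 0.596, -0.001], [0.596, -0.803, -0.001], [-0.002, 0.0, -1.0]]
force: [-0.1, -1.3, 0.5]
width: 0.996
```

```bash
python3 - <<'E'
from h import *
s=get_state();print(s['t'],s['tcp_pos'].round(1),s['eef_rot'].round(3),s['joints'])
p,d=snap('wrist','w1');cv2.imwrite('pics/w1.png',p[...,::-1])
p,d,E,k=load('w1');print('cam',-E[:3,:3].T@E[:3,3],'kd',k,E[2,:3])
W=cloud(d,E,k);q=W[(W[...,2]>38)&(W[...,2]<55)&(abs(W[...,0]-620)<60)&(abs(W[...,1]+150)<60)]
print(len(q),np.median(q[:,2]),cv2.minAreaRect(q[:,:2].astype(np.float32)))
E
```

```text
1.6 [ 614.  -155.1  181. ] [[ 0.803  0.596 -0.001]
 [ 0.596 -0.803 -0.001]
 [-0.002  0.    -1.   ]] [ 23.80581561  30.53623571 -17.71598214  76.2685064    9.31426308
  74.6574683  -47.49995739]
cam [ 676.47008436 -108.45935207  324.15959597] kd [302.05037517 302.05037517 275.74513899 205.947817  ] [-0.24787456 -0.18277531 -0.95139444]
2922 45.47682485932557 ((622.9842529296875, -148.10659790039062), (89.84386444091797, 29.973430633544922), 37.10190963745117)
```

View pics/w1.png

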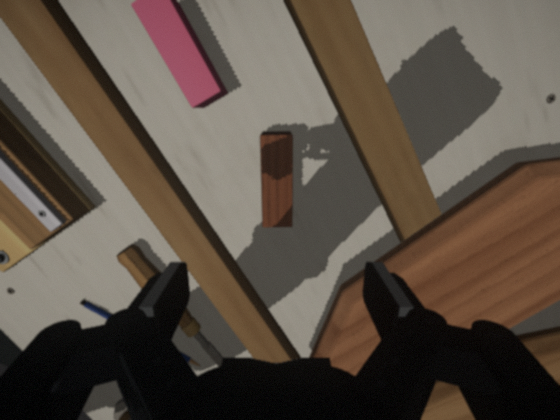

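The wrist view shows the blank at px (277,180), clear of pink block (185,55) and of both bearers. The camera sits 78 mm on tool +x, where it would come close to the clamp bar. I'll flip the tool 180° before grasping.

Emit:
drive_tool:
  rot:
    - [0,0,10.7]
    - [0,0,21.4]
    - [0,0,32]
    - [0,0,42.5]
    - [0,0,53]
    - [0,0,63.5]
    - [0,0,74]
    - [0,0,84.5]
    - [0,0,90]
    - [0,0,90]
  travel:
    - [0,0,0]
    - [0,0,0]
    - [0,0,0]
    - [0,0,0]
    - [0,0,0]
    - [0,0,0]
    - [0,0,0]
    - [0,0,0]
    - [0,0,0]
    - [0,0,0]
  jaw: [80,80,80,80,80,80,80,80,80,80]

```text
t: 2.9
tcp_pos: [614.2, -155.5, 182.2]
eef_rot: [[0.596, -0.803, 0.001], [-0.803, -0.596, -0.001], [0.001, -0.0, -1.0]]
force: [-0.1, 0.3, -0.0]
width: 0.689
```

```bash
python3 - <<'E'
from h import *
s=get_state();print(s['t'],s['tcp_pos'].round(1),s['eef_rot'].round(4),s['joints'].round(1),s['width'])
D=np.array([616.1,-152.8,18])-s['tcp_pos'];print(D@s['eef_rot'])
E
```

```text
2.9 [ 614.2 -155.5  182.2] [[ 5.956e-01 -8.033e-01  9.000e-04]
 [-8.033e-01 -5.956e-01 -1.200e-03]
 [ 1.500e-03 -1.000e-04 -1.000e+00]] [  12.1   29.2    0.8   76.8   -0.3   73.9 -130.5] 0.6887960773040561
[ -1.29910174  -3.15444353 164.23181513]
```

Emit:
drive_tool:
  rot:
    - [0,0,-10.6]
    - [0,0,-21.2]
    - [0,0,-31.8]
    - [0,0,-42.4]
    - [0,0,-53]
    - [0,0,-63.6]
    - [0,0,-74.2]
    - [0,0,-84.8]
    - [0,0,-95.4]
    - [0,0,-106]
    - [0,0,-116.6]
    - [0,0,-120]
  travel:
    - [0,0,0]
    - [0,0,0]
    - [0,0,0]
    - [0,0,0]
    - [0,0,0]
    - [0,0,0]
    - [0,0,0]
    - [0,0,0]
    - [0,0,0]
    - [0,0,0]
    - [0,0,0]
    - [0,0,0]
  jaw: [80,80,80,80,80,80,80,80,80,80,80,80]

```text
t: 4.4
tcp_pos: [614.4, -155.1, 181.8]
eef_rot: [[0.394, 0.919, 0.001], [0.919, -0.394, -0.001], [-0.0, 0.001, -1.0]]
force: [0.8, -0.0, -0.2]
width: 0.683
```

Emit:
drive_tool:
  rot:
    - [0,0,-10.6]
    - [0,0,-21.2]
    - [0,0,-31.8]
    - [0,0,-42.4]
    - [0,0,-53]
    - [0,0,-63.6]
    - [0,0,-74.2]
    - [0,0,-84.8]
    - [0,0,-95.4]
    - [0,0,-106]
    - [0,0,-116.6]
    - [0,0,-120]
  travel:
    - [0,0,0]
    - [0,0,0]
    - [0,0,0]
    - [0,0,0]
    - [0,0,0]
    - [0,0,0]
    - [0,0,0]
    - [0,0,0]
    - [0,0,0]
    - [0,0,0]
    - [0,0,0]
    - [0,0,0]
  jaw: [80,80,80,80,80,80,80,80,80,80,80,80]

```text
t: 5.9
tcp_pos: [614.4, -155.3, 181.6]
eef_rot: [[-0.993, -0.118, 0.0], [-0.118, 0.993, -0.001], [-0.0, -0.001, -1.0]]
force: [0.1, 0.9, 0.2]
width: 0.685
```

```bash
python3 - <<'E'
from h import *
s=get_state();print(s['t'],s['tcp_pos'].round(1),s['eef_rot'].round(4),s['joints'].round(1),s['width'])
D=np.array([616.1,-152.8,18])-s['tcp_pos'];print(D@s['eef_rot'])
y=s['eef_rot'][:,1];print(np.degrees(np.arctan2(y[1],y[0])))
E
```

```text
5.9 [ 614.4 -155.3  181.6] [[-9.930e-01 -1.181e-01  2.000e-04]
 [-1.181e-01  9.930e-01 -1.000e-03]
 [-1.000e-04 -1.000e-03 -1.000e+00]] [ 41.6  37.7 -49.6  75.4  28.3  79.4  89.8] 0.6847247065142132
[ -1.9885973    2.40852826 163.60194558]
96.78371321475265
```

Emit:
drive_tool:
  rot:
    - [0,0,-10.3]
    - [0,0,-20.3]
    - [0,0,-30.3]
    - [0,0,-30.3]
    - [0,0,-30.3]
    - [0,0,-30.3]
    - [0,0,-30.3]
    - [0,0,-30.3]
  travel:
    - [-0.2,0.2,3]
    - [-0.2,0.2,6]
    - [-0.2,0.2,8]
    - [-0.2,0.2,10]
    - [-0.2,0.2,12]
    - [-0.2,0.2,14]
    - [-0.2,0.2,16.4]
    - [-0.2,0.2,16.4]
  jaw: [80,80,80,80,80,80,80,80]

```text
t: 6.9
tcp_pos: [614.6, -151.6, 14.8]
eef_rot: [[-0.799, -0.601, -0.005], [-0.601, 0.799, 0.0], [0.004, 0.003, -1.0]]
force: [-1.5, 0.2, 0.1]
width: 0.688
```

```bash
python3 - <<'E'
from h import *
s=get_state();print(s['t'],s['tcp_pos'].round(1),s['force'],s['joints'].round(1),s['width'])
y=s['eef_rot'][:,1];print(np.degrees(np.arctan2(y[1],y[0])))
p,d=snap('wrist','w2');cv2.imwrite('pics/w2.png',p[...,::-1])
E
```

```text
6.9 [ 614.6 -151.6   14.8] [-1.49220736  0.22233553  0.05508618] [ 42.6  49.  -50.5  85.6  40.1  64.9 111.1] 0.6884127854542841
126.93777596221031
```

View pics/w2.png

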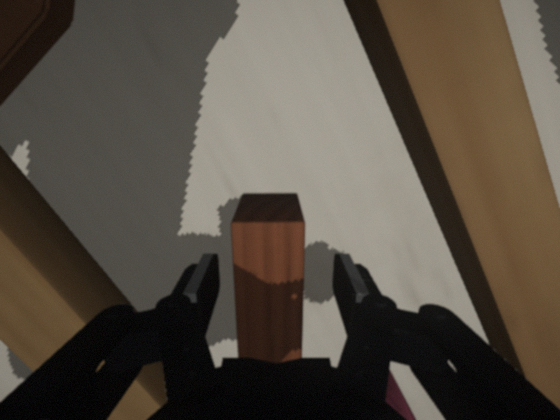

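The blank stands between the fingers, centred (px 232–303, fingers at 218/335). I'll raise 4 mm and close.

Emit:
drive_tool:
  rot:
    - [0,0,0]
    - [0,0,0]
    - [0,0,0]
    - [0,0,0]
    - [0,0,0]
    - [0,0,0]
  travel:
    - [0,0,-0.4]
    - [0,0,-0.4]
    - [0,0,-0.4]
    - [0,0,-0.4]
    - [0,0,-0.4]
    - [0,0,-0.4]
  jaw: [80,200,200,200,200,200]
  squeeze: 50

```text
t: 7.7
tcp_pos: [617.7, -151.6, 22.8]
eef_rot: [[-0.799, -0.601, 0.003], [-0.601, 0.799, -0.001], [-0.002, -0.002, -1.0]]
force: [-0.3, 0.7, 6.0]
width: 0.339
```

Emit:
drive_tool:
  rot:
    - [0,0,0]
    - [0,0,0]
    - [0,0,0]
    - [0,0,0]
    - [0,0,0]
    - [0,0,0]
  travel:
    - [0,0,-1]
    - [0,0,-4]
    - [0,0,-8]
    - [0,0,-12]
    - [0,0,-12]
    - [0,0,-12]
  jaw: [200,200,200,200,200,200]

```text
t: 8.45
tcp_pos: [615.6, -151.6, 140.3]
eef_rot: [[-0.799, -0.601, -0.002], [-0.601, 0.799, -0.0], [0.002, 0.001, -1.0]]
force: [-0.4, -0.2, -2.2]
width: 0.341
```

```bash
cat > st.py <<'E'
from h import *
import sys
O=np.array([520.0,186.3,0]);a=np.radians(70.1);F=np.array([[np.cos(a),-np.sin(a),0],[np.sin(a),np.cos(a),0],[0,0,1]])
def fx(P): return (np.asarray(P)-O)@F
if __name__=='__main__':
    s=get_state();y=s['eef_rot'][:,1]
    print('t',s['t'],'tcp',s['tcp_pos'].round(1),'fix',fx(s['tcp_pos']).round(1),'F fix',(s['force']@F).round(1),'j',s['joints'].round(0),'w',85*s['width'],'yaw y',np.degrees(np.arctan2(y[1],y[0])).round(2),'tilt',s['eef_rot'][:,2].round(3))
    if len(sys.argv)>1:
        T=O+F@np.array([float(v) for v in sys.argv[1:4]]);print('target world',T,'tool cm',((T-s['tcp_pos'])@s['eef_rot']/10).round(2))
E
python3 st.py -135 18 140; python3 - <<'E'
from h import *
p,d=snap('wrist','w3');p,d,E,k=load('w3');R=get_state()['eef_rot'];t=get_state()['tcp_pos']
W=cloud(d,E,k);L=(W-t)@R
h=cv2.cvtColor(p,cv2.COLOR_RGB2HSV)
m=(abs(L[...,1])<40)&(abs(L[...,0])<90)&(L[...,2]>-50)&(L[...,2]<-15)&(h[...,1]>60)&((h[...,0]<16)|(h[...,0]>172))
q=L[m];print(len(q),np.percentile(q,[2,50,98],axis=0),cv2.minAreaRect(q[:,:2].astype(np.float32)))
E
```

```text
t 8.45 tcp [ 615.6 -151.6  140.3] fix [-285.2 -204.9  140.3] F fix [-0.3  0.3 -2.2] j [ 44.  42. -55.  78.  34.  77. 115.] w 28.984624391437887 yaw y 126.96 tilt [-0.002 -0.    -1.   ]
target world [457.12357444  65.48793476 140.        ] tool cm [-0.39 26.88  0.06]
10723 [[-38.20477517 -16.18099646 -41.40733191]
 [  6.82865526  -0.2514317  -23.54669775]
 [ 39.02505114  14.57751107 -19.39190312]] ((0.9332122802734375, 1.5294418334960938), (63.27250289916992, 82.3794174194336), 64.53376007080078)
```

Emit:
drive_tool:
  rot:
    - [0,0,-7]
    - [0,0,-14]
    - [0,0,-21]
    - [0,0,-28]
    - [0,0,-33.1]
    - [0,0,-33.1]
    - [0,0,-33.1]
    - [0,0,-33.1]
  travel:
    - [0.1,4,0]
    - [0.1,9,0]
    - [0.2,14,0]
    - [0.3,19,0]
    - [0.3,24,0]
    - [0.3,26.7,0]
    - [0.3,26.7,0]
    - [0.3,26.7,0]
  jaw: [200,200,200,200,200,200,200,200]

```text
t: 9.5
tcp_pos: [454.8, 58.3, 141.0]
eef_rot: [[-0.344, -0.939, 0.0], [-0.939, 0.344, -0.001], [0.001, -0.001, -1.0]]
force: [0.2, -1.1, -0.2]
width: 0.34
```

```bash
python3 st.py -142 20 72; python3 - <<'E'
from h import *
from st import fx
p,d=snap('wrist','w4');cv2.imwrite('pics/w4.png',p[...,::-1])
p,d,E,k=load('w4');W=fx(cloud(d,E,k));Z=W[...,2]
h=cv2.cvtColor(p,cv2.COLOR_RGB2HSV)
m=(Z>46)&(Z<55)&(h[...,1]<70)&(abs(W[...,1])<40)
q=W[m];print(len(q),np.median(q[:,2]),cv2.minAreaRect(q[:,:2].astype(np.float32)))
for lo in(-200,-180,-160,-140,-120):
    r=q[(q[:,0]>lo)&(q[:,0]<lo+20)]
    if len(r)>5: print(lo,len(r),np.percentile(r[:,1],[3,50,97]))
m=(Z>37)&(Z<45)&(abs(W[...,1]-20)<40);q=W[m];print('bed',len(q),np.percentile(q,[2,50,98],axis=0))
E
```

```text
t 9.5 tcp [454.8  58.3 141. ] fix [-142.5   17.8  141. ] F fix [-0.9 -0.6 -0.2] j [ 45.  26. -70. 106.  27.  67. 125.] w 28.91489405214259 yaw y 159.86 tilt [ 0.    -0.001 -1.   ]
target world [452.86034133  59.58667697  72.        ] tool cm [-0.06  0.23  6.9 ]
1559 50.59288096317207 ((-99.31421661376953, -7.99921989440918), (16.100547790527344, 197.63494873046875), 89.73934936523438)
-200 516 [-15.07660335  -7.39824919   0.22472503]
-180 472 [-15.07203877  -7.87110681  -0.03060028]
-160 233 [-15.34374481 -11.59792185  -6.07921318]
-140 138 [-15.52158683 -13.1511194  -10.77569976]
-120 74 [-15.68064053 -13.27361471 -11.0482476 ]
bed 2908 [[-199.65407296  -19.60463503   40.80421629]
 [-180.14187585   14.88542922   42.52964148]
 [   1.10202043   39.12428883   43.91916861]]
```

View pics/w4.png

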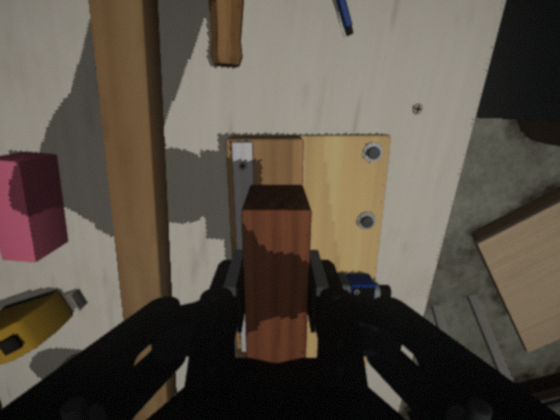

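The wrist-view fence fit agrees with the model: centre (-99.3,-8.0), angle within 0.3°. The picture shows the held blank at px (243–312, 185–358), parallel to the fence strip on its left. Next I'll measure where it sits in the grip.

```bash
python3 - <<'E'
from h import *
from st import fx
p,d,E,k=load('w4');W=fx(cloud(d,E,k));Z=W[...,2]
v,u=np.mgrid[:420,:560]
m=(Z>150)&(Z<175)&(u>235)&(u<320)&(v>180)&(v<300)
q=W[m];print(len(q),np.percentile(q,[1,50,99],axis=0).round(1))
q=q[abs(q[:,2]-np.median(q[:,2]))<3]
for lo in range(-195,-120,10):
    r=q[(q[:,0]>lo)&(q[:,0]<lo+10)]
    if len(r)>20: print(lo,np.percentile(r,[2,50,98],axis=0).round(1)[:,1:].tolist())
m=(Z>110)&(Z<160)&(abs(W[...,1]-18)<14)&(W[...,0]<-150)&(v<215)&(u>235)&(u<320)
q=W[m];print('end face',len(q),np.percentile(q,[2,50,98],axis=0).round(1))
E
```

```text
7290 [[-181.9    1.6  151.5]
 [-161.3   18.6  163.9]
 [-137.7   36.9  172.5]]
-185 [[4.3, 161.4], [18.3, 163.9], [32.7, 165.1]]
-175 [[4.3, 162.7], [18.6, 164.0], [32.8, 165.2]]
-165 [[4.2, 162.7], [18.6, 164.0], [32.7, 165.2]]
-155 [[2.2, 162.3], [18.6, 164.0], [36.0, 166.1]]
-145 [[4.1, 162.9], [18.5, 164.0], [32.4, 165.2]]
end face 1270 [[-182.     4.7  120.6]
 [-181.7   18.2  143.6]
 [-181.3   31.4  159.4]]
```

Emit:
drive_tool:
  rot:
    - [0,0,0]
    - [0,0,0]
    - [0,0,0]
    - [0,0,0]
    - [0,0,0]
    - [0,0,0]
    - [0,0,0]
  travel:
    - [0,0.05,3]
    - [0,0.05,5]
    - [0,0.05,6.4]
    - [0,0.05,7]
    - [0,0.05,7.3]
    - [0,0.05,7.3]
    - [0,0.05,7.3]
  jaw: [200,200,200,200,200,200,200]

```text
t: 10.42
tcp_pos: [453.6, 60.4, 68.8]
eef_rot: [[-0.341, -0.94, 0.001], [-0.94, 0.341, -0.0], [-0.0, -0.001, -1.0]]
force: [-1.0, 1.4, -0.2]
width: 0.342
```

```bash
python3 st.py -142 18 65
```

```text
t 10.425 tcp [453.6  60.4  68.8] fix [-140.9   19.5   68.8] F fix [ 1.   1.4 -0.2] j [ 39.  31. -64. 112.  34.  58. 120.] w 29.057390723235045 yaw y 160.05 tilt [ 0.001 -0.    -1.   ]
target world [454.74091758  58.90591787  65.        ] tool cm [ 0.11 -0.15  0.38]
```

Emit:
drive_tool:
  rot:
    - [0,0,0]
    - [0,0,0]
    - [0,0,0]
    - [0,0,0]
    - [0,0,0]
    - [0,0,0]
    - [0,0,0]
    - [0,0,0]
    - [0,0,0]
    - [0,0,0]
  travel:
    - [0,0,0.3]
    - [0,0,0.4]
    - [0,0,0.4]
    - [0,0,0.4]
    - [0,0,0.4]
    - [0,0,0.9]
    - [0,0,0.9]
    - [0,0,0.9]
    - [0,0,0.9]
    - [0,0,0.9]
  jaw: [200,200,125,125,125,125,200,200,200,200]

```text
t: 11.68
tcp_pos: [453.1, 60.3, 59.2]
eef_rot: [[-0.341, -0.94, -0.0], [-0.94, 0.341, -0.0], [0.0, 0.0, -1.0]]
force: [0.8, 0.2, -0.6]
width: 0.345
```

```bash
python3 st.py -142 18 62
```

```text
t 11.675 tcp [453.1  60.3  59.2] fix [-141.3   20.    59.2] F fix [ 0.4 -0.7 -0.6] j [ 39.  32. -63. 112.  34.  57. 119.] w 29.31854689388109 yaw y 160.05 tilt [-0. -0. -1.]
target world [454.74091758  58.90591787  62.        ] tool cm [ 0.07 -0.2  -0.28]
```

Emit:
drive_tool:
  rot:
    - [0,0,0]
    - [0,0,0]
    - [0,0,0]
    - [0,0,0]
  travel:
    - [0,-0.2,0]
    - [0,-0.35,0]
    - [0,-0.45,0]
    - [0,-0.45,0]
  jaw: [200,200,200,200]

```text
t: 12.18
tcp_pos: [457.5, 58.8, 59.3]
eef_rot: [[-0.341, -0.94, 0.0], [-0.94, 0.341, 0.0], [-0.0, 0.0, -1.0]]
force: [-0.5, 0.4, -1.1]
width: 0.344
```

```bash
python3 st.py -142 15 59
```

```text
t 12.175 tcp [457.5  58.8  59.3] fix [-141.2   15.3   59.3] F fix [ 0.2  0.7 -1.1] j [ 39.  33. -63. 112.  35.  58. 119.] w 29.269060188478534 yaw y 160.04 tilt [ 0.  0. -1.]
target world [457.56178196  57.88477922  59.        ] tool cm [ 0.08 -0.03  0.03]
```

Emit:
drive_tool:
  rot:
    - [0,0,0]
    - [0,0,0]
    - [0,0,0]
    - [0,0,0]
    - [0,0,0]
    - [0,0,0]
    - [0,0,0]
    - [0,0,0]
    - [0,0,0]
    - [0,0,0]
  travel:
    - [-1,0,0]
    - [-2,0,0]
    - [-3,0,0]
    - [-4,0,0]
    - [-5,0,0]
    - [-6,0,0]
    - [-7,0,0]
    - [-8,0,0]
    - [-8.6,0,0]
    - [-8.6,0,0]
  jaw: [200,200,200,200,200,200,200,200,200,200]

```text
t: 13.42
tcp_pos: [487.4, 140.4, 59.5]
eef_rot: [[-0.341, -0.94, 0.001], [-0.94, 0.341, 0.001], [-0.001, -0.001, -1.0]]
force: [2.1, -0.6, -0.0]
width: 0.341
```

```bash
python3 st.py -50.5 15 59
```

```text
t 13.425 tcp [487.4 140.4  59.5] fix [-54.2  15.   59.5] F fix [ 0.1 -2.2 -0. ] j [ 25.  36. -60. 105.  36.  60. 111.] w 29.019726399329233 yaw y 160.08 tilt [ 0.001  0.001 -1.   ]
target world [488.70651081 143.92114284  59.        ] tool cm [-0.37 -0.    0.05]
```

Emit:
drive_tool:
  rot:
    - [0,0,0]
    - [0,0,0]
    - [0,0,0]
    - [0,0,0]
  travel:
    - [-0.2,0,0]
    - [-0.4,0,0]
    - [-0.5,0,0]
    - [-0.5,0,0]
  jaw: [200,200,200,200]

```text
t: 13.92
tcp_pos: [488.5, 143.4, 59.3]
eef_rot: [[-0.342, -0.94, -0.0], [-0.94, 0.342, -0.002], [0.002, -0.0, -1.0]]
force: [0.1, -3.5, 1.8]
width: 0.342
```

```bash
python3 st.py -50.5 15 59
```

```text
t 13.925 tcp [488.5 143.4  59.3] fix [-51.1  15.   59.3] F fix [-3.3 -1.3  1.8] j [ 25.  37. -60. 104.  36.  61. 111.] w 29.108330500122634 yaw y 160.02 tilt [-0.    -0.002 -1.   ]
target world [488.70651081 143.92114284  59.        ] tool cm [-0.06 -0.    0.03]
```

Emit:
drive_tool:
  rot:
    - [0,0,0]
    - [0,0,0]
    - [0,0,0]
  travel:
    - [-0.15,-0.1,0]
    - [-0.2,-0.1,0]
    - [-0.2,-0.1,0]
  jaw: [200,200,200]

```text
t: 14.3
tcp_pos: [488.7, 143.3, 59.0]
eef_rot: [[-0.342, -0.94, -0.003], [-0.94, 0.342, -0.005], [0.006, 0.001, -1.0]]
force: [-2.8, -6.1, 6.1]
width: 0.344
```

```bash
python3 st.py -50.5 15 59
```

```text
t 14.3 tcp [488.7 143.3  59. ] fix [-51.1  14.8  59. ] F fix [-6.7  0.6  6.1] j [ 24.  37. -60. 104.  36.  61. 111.] w 29.20730439793917 yaw y 160.02 tilt [-0.003 -0.005 -1.   ]
target world [488.70651081 143.92114284  59.        ] tool cm [-0.06  0.02 -0.  ]
```

The blank is firm on the stop: position stalled with −6.7 N. I'll release, rise and look.

Emit:
drive_tool:
  rot:
    - [0,0,0]
    - [0,0,0]
    - [0,0,0]
    - [0,0,0]
    - [0,0,0]
    - [0,0,0]
    - [0,0,0]
    - [0,0,0]
  travel:
    - [0,0,0]
    - [0,0,0]
    - [0,0,0]
    - [0,0,-2]
    - [0.5,0,-7]
    - [1,0,-12]
    - [1,0,-17]
    - [1,0,-17]
  jaw: [125,125,125,125,125,125,125,125]

```text
t: 15.3
tcp_pos: [488.9, 139.0, 234.9]
eef_rot: [[-0.341, -0.94, 0.01], [-0.94, 0.341, 0.003], [-0.007, -0.008, -1.0]]
force: [-0.5, -0.1, 0.5]
width: 0.506
```

```bash
python3 st.py -50.5 15 59; cat > chk.py <<'E'
from h import *
from st import fx
import sys
for n in sys.argv[1:]:
    p,d=snap(n,'c_'+n);p,d,E,k=load('c_'+n);W=fx(cloud(d,E,k));X,Y,Z=np.moveaxis(W,-1,0)
    m=(Z>82)&(Z<92)&(X>-110)&(X<2)&(abs(Y-15)<25);q=W[m]
    if len(q): print(n,'blank',len(q),np.percentile(q,[2,50,98],axis=0).round(1).tolist(),cv2.minAreaRect(q[:,:2].astype(np.float32)))
    h=cv2.cvtColor(p,cv2.COLOR_RGB2HSV).astype(int)
    m=((h[...,0]<6)|(h[...,0]>174))&(h[...,1]>170)&(h[...,2]>80)&(X>60)&(X<180)&(abs(Y-15)<40);q=W[m]
    if len(q): print(n,'handle',len(q),np.percentile(q,[2,50,98],axis=0).round(1).tolist())
    m=(h[...,1]<50)&(h[...,2]>140)&(X>-60)&(X<0)&(Y>28)&(Y<60)&(Z>42)&(Z<60);q=W[m]
    if len(q): print(n,'roller',len(q),np.median(q,0))
    m=np.argwhere(np.nan_to_num((X>-120)&(X<160)&(abs(Y-25)<60)&(Z>30)).astype(bool))
    (v0,u0),(v1,u1)=m.min(0),m.max(0)
    A=p[v0:v1,u0:u1,::-1];f=min(5,500/A.shape[0],700/A.shape[1]);cv2.imwrite(f'pics/c_{n}_{int(get_state()["t"]*10)}.png',cv2.resize(A,None,fx=f,fy=f,interpolation=cv2.INTER_CUBIC));print(f'pics/c_{n}_{int(get_state()["t"]*10)}.png',f)
E
python3 chk.py scene top
```

```text
t 15.3 tcp [488.9 139.  234.9] fix [-55.   13.1 234.9] F fix [-0.3  0.4  0.5] j [ 32.  26. -69.  91.  24.  79. 121.] w 43.03292527302352 yaw y 160.08 tilt [ 0.01   0.003 -1.   ]
target world [488.70651081 143.92114284  59.        ] tool cm [-0.34  0.33 17.59]
scene blank 359 [[-90.3, 0.6, 83.0], [-47.2, 15.1, 86.3], [-2.5, 29.5, 89.6]] ((-45.39438247680664, 15.14266586303711), (30.070816040039062, 91.49954223632812), 89.87641906738281)
scene handle 12 [[90.7, 17.4, 144.2], [94.7, 20.2, 151.9], [99.9, 21.8, 157.8]]
scene roller 39 [-19.22611903  42.41778297  52.1217454 ]
pics/c_scene_153.png 1.968503937007874
top blank 151 [[-88.5, 1.9, 82.2], [-29.6, 19.6, 86.4], [-1.1, 31.2, 91.1]] ((-44.84333419799805, 17.38368797302246), (31.044082641601562, 89.6787338256836), 88.18997192382812)
top handle 60 [[84.0, 10.4, 138.3], [104.3, 17.2, 163.4], [124.1, 23.0, 183.8]]
top roller 44 [-19.1412141   44.12829666  50.69651086]
pics/c_top_154.png 5
```

The blank is home: centre (-45.4, 15.1), square, top at z≈86.5. The roller is swung over at (-19,43), and the handle is still open. Now I'll move over the handle with the jaws shut, turning the wrist away from the joint-3 limit.

Emit:
drive_tool:
  rot:
    - [0,0,10]
    - [0,0,20]
    - [0,0,30]
    - [0,0,40]
    - [0,0,50]
    - [0,0,60]
    - [0,0,70]
    - [0,0,80]
    - [0,0,90]
    - [0,0,90]
    - [0,0,90]
  travel:
    - [-2,0,-0.5]
    - [-4,0,-0.5]
    - [-6,0.1,-0.5]
    - [-8,0.1,-0.5]
    - [-10,0.1,-0.5]
    - [-12,0.2,-0.5]
    - [-14,0.2,-0.5]
    - [-16,0.2,-0.5]
    - [-17.3,0.2,-0.5]
    - [-17.3,0.2,-0.5]
    - [-17.3,0.2,-0.5]
  jaw: [255,255,255,255,255,255,255,255,255,255,255]

```text
t: 16.77
tcp_pos: [543.4, 298.9, 233.4]
eef_rot: [[-0.941, 0.339, -0.002], [0.339, 0.941, -0.002], [0.001, -0.002, -1.0]]
force: [-0.1, 0.2, -0.5]
width: 0.004
```

```bash
python3 st.py 118 15 190;python3 chk.py scene top
```

```text
t 16.775 tcp [543.4 298.9 233.4] fix [113.8  16.3 233.4] F fix [ 0.1  0.1 -0.5] j [ -5.  32. -42.  73.  21.  83.  25.] w 0.3294646963132508 yaw y 70.19 tilt [-0.002 -0.002 -1.   ]
target world [546.06046502 302.35969224 190.        ] tool cm [-0.14  0.43  4.33]
scene blank 365 [[-89.7, 0.4, 83.0], [-48.1, 14.8, 86.2], [-2.3, 29.8, 89.8]] ((-45.51095199584961, 14.771352767944336), (92.09856414794922, 30.839994430541992), 0.11441785097122192)
scene handle 126 [[80.1, 9.2, 133.7], [99.6, 15.9, 156.8], [119.1, 21.7, 180.6]]
scene roller 37 [-17.96488216  41.189875    51.47269499]
pics/c_scene_168.png 1.8115942028985508
pics/c_top_168.png 5
```

```bash
ls pics/c_*
```

```text
pics/c_scene.npz
pics/c_scene_153.png
pics/c_scene_168.png
pics/c_top.npz
pics/c_top_154.png
pics/c_top_168.png
```

Emit:
drive_tool:
  rot:
    - [0,0,0]
    - [0,0,0]
    - [0,0,0]
    - [0,0,0]
    - [0,0,0]
    - [0,0,0]
    - [0,0,0]
    - [0,0,0]
    - [0,0,0]
  travel:
    - [-0.1,-0.1,2]
    - [-0.1,-0.1,3.8]
    - [-0.1,0.2,4.6]
    - [-0.1,0.4,5.3]
    - [-0.1,0.7,6]
    - [-0.1,1,6.8]
    - [-0.1,1.4,7.6]
    - [-0.1,1.8,8.5]
    - [-0.1,1.8,8.5]
  jaw: [255,255,255,255,255,255,255,255,255]

```text
t: 18.0
tcp_pos: [549.9, 315.4, 147.2]
eef_rot: [[-0.94, 0.341, -0.003], [0.341, 0.94, -0.003], [0.002, -0.004, -1.0]]
force: [0.2, 0.1, -0.1]
width: -0.002
```

```bash
python3 st.py 141 15 112;python3 chk.py scene
```

```text
t 18.0 tcp [549.9 315.4 147.2] fix [131.6  15.8 147.2] F fix [ 0.2 -0.1 -0.1] j [ -7.  37. -40.  78.  24.  74.  22.] w -0.19715010145703799 yaw y 70.07 tilt [-0.003 -0.003 -1.   ]
target world [553.88919467 323.98631916 112.        ] tool cm [-0.09  0.95  3.52]
scene blank 334 [[-89.8, 0.6, 82.7], [-51.4, 15.9, 86.2], [-3.7, 29.3, 89.8]] ((-45.813072204589844, 14.754526138305664), (90.07978820800781, 30.451087951660156), 0.0817451924085617)
scene handle 82 [[92.4, 8.4, 118.1], [110.1, 15.8, 127.7], [132.2, 22.2, 137.1]]
scene roller 34 [-18.28314976  40.83088456  51.81212977]
pics/c_scene_180.png 1.953125
```

Emit:
drive_tool:
  rot:
    - [0,0,0]
    - [0,0,0]
    - [0,0,0]
    - [0,0,0]
    - [0,0,0]
    - [0,0,0]
    - [0,0,0]
  travel:
    - [-0.1,0.3,0.7]
    - [-0.1,0.6,1.4]
    - [-0.1,0.8,2.1]
    - [-0.1,0.9,2.8]
    - [-0.1,0.9,3.5]
    - [-0.1,0.9,4.1]
    - [-0.1,0.9,4.1]
  jaw: [255,255,255,255,255,255,255]

```text
t: 18.92
tcp_pos: [554.3, 323.7, 107.3]
eef_rot: [[-0.94, 0.341, -0.002], [0.341, 0.94, -0.002], [0.001, -0.002, -1.0]]
force: [-0.4, 0.4, 0.3]
width: 0.004
```

```bash
python3 st.py 141 15 101;python3 chk.py scene
```

```text
t 18.925 tcp [554.3 323.7 107.3] fix [140.9  14.5 107.3] F fix [0.3 0.5 0.3] j [ -8.  39. -39.  80.  25.  70.  21.] w 0.349263249554278 yaw y 70.05 tilt [-0.002 -0.002 -1.   ]
target world [553.88919467 323.98631916 101.        ] tool cm [0.05 0.02 0.63]
scene blank 327 [[-90.3, 0.6, 83.0], [-53.6, 16.1, 86.4], [-2.3, 29.7, 90.3]] ((-46.26961135864258, 15.14138412475586), (91.57352447509766, 30.37177085876465), 0.576251745223999)
scene handle 52 [[96.2, 9.1, 101.7], [111.6, 16.4, 105.9], [132.9, 22.0, 109.9]]
scene roller 36 [-18.08554239  41.34256415  51.95737779]
pics/c_scene_189.png 2.109704641350211
```

Emit:
drive_tool:
  rot:
    - [0,0,0]
    - [0,0,0]
    - [0,0,0]
    - [0,0,0]
  travel:
    - [0,0,0.3]
    - [0,0,0.5]
    - [0,0,0.7]
    - [0,0,0.7]
  jaw: [255,255,255,255]

```text
t: 19.48
tcp_pos: [555.2, 324.4, 104.1]
eef_rot: [[-0.94, 0.342, 0.002], [0.342, 0.94, -0.0], [-0.002, 0.0, -1.0]]
force: [-2.7, -2.8, 9.9]
width: 0.003
```

```bash
python3 st.py 141 15 101;python3 chk.py scene
```

```text
t 19.475 tcp [555.2 324.4 104.1] fix [141.9  13.9 104.1] F fix [-3.6  1.5  9.9] j [ -8.  39. -39.  80.  25.  70.  20.] w 0.2854566551006186 yaw y 70.03 tilt [ 0.002 -0.    -1.   ]
target world [553.88919467 323.98631916 101.        ] tool cm [ 0.11 -0.09  0.31]
scene blank 326 [[-90.1, 0.5, 82.8], [-53.4, 16.0, 86.2], [-3.0, 29.5, 90.3]] ((-46.42178726196289, 14.719351768493652), (30.50531578063965, 92.00011444091797), 89.73835754394531)
scene handle 52 [[96.7, 8.6, 99.9], [110.4, 17.1, 104.1], [134.2, 22.2, 108.9]]
scene roller 36 [-18.3656443   41.52974978  52.60631793]
pics/c_scene_195.png 2.109704641350211
```

Emit:
drive_tool:
  rot:
    - [0,0,0]
    - [0,0,0]
    - [0,0,0]
    - [0,0,0]
  travel:
    - [0,0,0.3]
    - [0,0,0.5]
    - [0,0,0.5]
    - [0,0,0.5]
  jaw: [255,255,255,255]

```text
t: 20.02
tcp_pos: [555.4, 324.5, 103.5]
eef_rot: [[-0.94, 0.342, 0.004], [0.342, 0.94, -0.001], [-0.004, 0.001, -1.0]]
force: [-7.6, -7.1, 26.6]
width: 0.002
```

Emit:
drive_tool:
  rot:
    - [0,0,0]
    - [0,0,0]
    - [0,0,0]
    - [0,0,0]
    - [0,0,0]
    - [0,0,0]
    - [0,0,0]
  travel:
    - [0,0,-0.6]
    - [0,0,-2]
    - [0,1,-6]
    - [0,4,-11]
    - [0,9,-14]
    - [0,9,-14]
    - [0,9,-14]
  jaw: [255,255,255,255,255,255,255]

```text
t: 20.9
tcp_pos: [585.2, 408.8, 235.1]
eef_rot: [[-0.94, 0.341, -0.001], [0.341, 0.94, -0.002], [0.001, -0.002, -1.0]]
force: [-0.4, -0.3, -1.1]
width: 0.001
```

```bash
python3 st.py;python3 chk.py top scene; python3 - <<'E'
from h import *
from st import fx
for n in('top','scene'):
    p,d,E,k=load('c_'+n);W=fx(cloud(d,E,k));h=cv2.cvtColor(p,cv2.COLOR_RGB2HSV).astype(int)
    m=((h[...,0]<6)|(h[...,0]>174))&(h[...,1]>170)&(h[...,2]>80)&(W[...,0]>70)&(W[...,0]<180)&(abs(W[...,1]-15)<12);q=W[m]
    print(n,'slope deg',np.degrees(np.arctan(np.polyfit(q[:,0],q[:,2],1)[0])),len(q))
E
```

```text
t 20.9 tcp [585.2 408.8 235.1] fix [231.4  14.5 235.1] F fix [-0.4  0.2 -1.1] j [-19.  43. -39.  53.  26.  91.  21.] w 0.06840538994466194 yaw y 70.09 tilt [-0.001 -0.002 -1.   ]
top blank 35 [[-89.5, 1.7, 82.2], [-77.3, 6.9, 86.0], [-58.0, 16.0, 90.9]] ((-74.27491760253906, 4.846889495849609), (14.660595893859863, 34.65262985229492), 70.06261444091797)
pics/c_top_209.png 5
scene blank 320 [[-90.0, 0.7, 82.8], [-53.8, 16.2, 86.2], [-3.4, 29.8, 89.7]] ((-45.3132438659668, 14.763679504394531), (91.5513916015625, 30.646926879882812), 0.07552164793014526)
scene handle 87 [[96.3, 8.1, 98.8], [123.5, 15.6, 103.5], [153.6, 22.4, 109.8]]
scene roller 36 [-17.07456164  41.52515553  51.81536579]
pics/c_scene_210.png 1.8115942028985508Traceback (most recent call last):
  File "<stdin>", line 6, in <module>
    raise TypeError("expected non-empty vector for x")
TypeError: expected non-empty vector for x
```

```bash
python3 - <<'E'
from h import *
from st import fx
p,d,E,k=load('c_scene');W=fx(cloud(d,E,k));h=cv2.cvtColor(p,cv2.COLOR_RGB2HSV).astype(int)
m=((h[...,0]<6)|(h[...,0]>174))&(h[...,1]>170)&(h[...,2]>80)&(W[...,0]>70)&(W[...,0]<180)&(abs(W[...,1]-15)<12);q=W[m]
q=q[abs(q[:,1]-15)<5]
print('slope deg',np.degrees(np.arctan(np.polyfit(q[:,0],q[:,2],1)[0])),len(q))
E
```

```text
slope deg -5.620761152863482 60
```

View pics/c_scene_210.png

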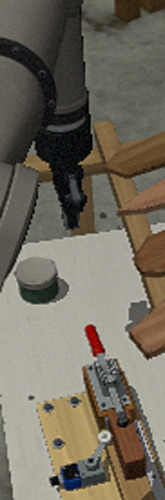

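The picture shows the handle down (px 94,340), the clamp bar over the blank, the roller swung over (104,437) and the gripper clear of everything. The handle slope is −5.6°, which matches locked (−6°). I'll hand in.

```bash
python3 -c "
from h import *
print(env.sign_off())"
```

```text
the job is handed in; nothing more can be done
None
```

The blank is loaded in the fixture and clamped, and I handed the job in at about 21 s of the 54 s. Sign-off gave no verdict.

I gripped the blank across its thickness and set it on the bed short of the roller. I then slid it along the fence until it stalled against the stop at about 7 N. With the jaws shut, I pressed the red handle down until it would go no further at about 27 N, then backed the arm well clear.

- **Blank:** its centre measured (-45.3, 14.8) mm in the fixture frame, with its top at about 86 mm and square to the fence within 0.1°.
- **Roller arm:** the roller is swung over and rests on the blank's side at about (-17, 41.5) mm, close to the 0.87 rad expected. I worked this out from its position, since the joint itself can't be read.
- **Clamp handle:** it slopes 5.6° below level; fully locked is 6°. The fingertips stopped at the predicted locked height, 103.5 mm.
- **Checks that failed or were missing:** in the last top view the arm hid part of the fixture, so its blank reading (centre x = -74) is no use and it saw no handle. The final figures come from the scene camera alone. I did not re-measure the tape measure, chisel, pencil, glue bottle or screw tin, but the arm kept clear of them.

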